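Clear the balance and take its pan off without losing the stone ball

TASK

Two bottles stand in the way of the handle of the balance's pan: stand both upright in the free space of the wooden bottle box beside the steel block, and let go of them. Then take the pan by its handle, turn it a quarter turn clockwise (seen from above) on the balance to unlock it, lift it straight off and carry it level over the middle of the blue tray, keeping the loose green stone ball in the middle of the pan all the way. Finish still holding the pan there, level and still, roughly a hand's breadth above the desk and touching nothing else, and leave the loupe, ring box, caliper and tweezers where they lie.

Things in the scene. Friction and masses are not known exactly. Their poses are not given: they have to be found in the camera images.
- balance: White bench balance, fixed. Origin on the desk under the pan's vertical axis; +x points to its rounded rear, the readout is at the -x end. Housing 22 mm high, 108 mm wide (y), x -122 to +54 mm, rear end a half circle of 54 mm radius. Locked, the pan's handle lies along balance +y; a quarter turn clockwise from above brings it along +x, unlocked. Stops at both ends, 4 degrees of play.
- turret_top (a point): Centre of the top of the balance's 64 x 64 mm aluminium turret, 40 mm above the desk. Its 4 mm cover has a slot 42 mm long in balance x, 14 mm wide (17 x 17 mm at the centre). The key bar under the pan is caught below it until it lies along the slot (within about 7 degrees). Light friction only, no spring; 2 mm play sideways, 2.5 mm vertically.
- pan: Dished round steel pan, 89 mm across, 150 g. Origin: centre of the underside of its seat, which rests on the turret top; z up. +x runs along its black side handle: bar 12 mm wide, x 42 to 118, z 8.5 to 17.5 mm. Rim top z = 17 mm. Below the seat a stem and a key bar (38 mm along x, 9 mm wide) reach to z = -11.5 mm: raise straight up 20 mm to clear the turret. Centre of mass at about x = 11 mm.
- pan_centre (a point): The middle of the dish floor, 5 mm above the pan's origin. From here the floor rises in all directions as a 7 degree cone to 24 mm radius, then at 25 degrees to the rim.
- pan_handle (a point): A good point to grip the handle, on its centre line 88 mm from the pan's axis and 13 mm above the pan's origin; handle 12 mm wide there. Nothing is below it: the desk lies 53 mm lower.
- ball_center (a point): Centre of the loose polished green stone ball, 18 mm across, 13 g, lying in the middle of the pan. It rolls easily.
- bottle_box: Shallow open wooden box, fixed to the desk. Origin on the desk under its centre; long side along its y. Inside 46 mm (x -23 to 23) by 114 mm (y -57 to 57), walls 5 mm thick and 22 mm high, floor at z = 4 mm. The steel block fills its -y end; the free space is about y -15 to 57 mm.
- steel_block: Polished steel block, 40 x 40 mm, 38 mm high, standing loose in the -y end of the bottle box. Origin at the centre of its underside. It stays where it is.
- ink_bottle: Black squat bottle with a black cap, 34 mm across and 55 mm high (cap 21 mm across, top 6 mm). Origin at the centre of its underside, z up. It stands on the desk in the sweep of the pan handle.
- oil_bottle: White slim bottle with a black cap, 28 mm across and 70 mm high (body to 57 mm, cap 17 mm across). Origin at the centre of its underside, z up. It stands on the desk in the sweep of the pan handle.
- blue_tray: Shallow blue tray, 130 (x) x 100 (y) mm, 20 mm high, lying loose on the desk. Origin at the centre of its underside. The pan is held over its middle to catch the ball should it fall.
- loupe: Black eye loupe, 29 mm across, 33 mm high; bystander. Origin at the centre of its underside.
- ring_box: Closed navy ring box, 55 x 52 x 40 mm; bystander. Origin at the centre of its underside.
- caliper: Steel vernier caliper lying flat, 67 x 160 x 13 mm; bystander. Origin at the middle of its underside.
- tweezers: Black tweezers lying flat, 132 x 12 x 10 mm; bystander. Origin at the middle of its underside.

How it is judged:
By the outcome, as a careful person would: the job done as asked, in the order asked, and still so for the second after the job is handed in, while the arm keeps its last pose, push and grip.
It also fails if it takes over 72 s, if anything falls off the work surface, if the arm or the gripper's body presses on something with over 40 N, if the wrist force passes 120 N, or if a joint passes its speed limit or range.

ROBOT

A 7-joint arm with a two-finger parallel gripper is mounted at the origin on a cart in front of the work surface, level with it; the furniture and walls round the work are solid. World frame = base frame: x ahead of the robot, y to its left, z up, the work surface at z = 0. Lengths are in mm, angles in rad, forces in N, time in s.
With the tool pointing down it reaches from about 425 to 975 mm from the base axis. Payload 16.7 kg.
Tool frame: the origin (TCP) lies where the fingers leave the gripper's body, on its centre line; the fingertips stand 73 mm ahead of it and the grasp point (between the pads) lies 54 mm ahead of it; z points along the fingers, y is the line along which they close (so a half turn about z gives the same grasp; the last joint's range is limited). The gripper opens to 85 mm and grips with 20 to 120 N. Pads are 22 mm wide; open, the fingers measure 114 mm over their backs; the gripper's body (76 mm by 85 mm) begins 54 mm behind the grasp point. The pads swing forward as they close: fully open they stand 13 mm farther back than shut.
Start: joints at [-1.3, 0.426, 0.074, 1.606, -0.034, 1.111, -0.067], TCP at [275.735, 616.077, 303.902] pointing down, gripper open.
Joint ranges: [-2.85, 2.85], [-0.5, 2.14], [-1.23, 1.37], [0.21, 2.46], [-1.02, 4.16], [0.16, 2.05], [-2.73, 2.73]. Speed limits (rad/s): [1.89, 1.89, 2.39, 2.39, 3.01, 3.01, 3.01].

INTERFACE

Orientations are given as a 3x3 rotation matrix whose columns are the frame's x, y, z axes.
In Python, from cell import * gives the robot as it stands.
- The arm moves only by the shell command python3 -m pendant 'ROWS' [FORCE]. ROWS is JSON, a list of rows, each a list of 5 numbers: the shift along the tool's x, y, z in units of 0.03 m (1.0 is 0.03 m), then the turn about the tool's z in units of 0.1 rad (1.0 is 0.1 rad), then the opening, from 0 (shut) to 1 (fully open). A call has 1 to 12 rows; each row shifts and turns the commanded pose from where the row before left it, along the tool's axes as they then stand; what a row does not reach is not made up. A row lasts 1/12 s, in which the tool goes at most 41.7 mm and 7.16 degrees, less where a joint would pass 70% of its speed; a pose out of reach is approached as far as the arm can. A call with a number of a shift or a turn outside -1 to 1 is refused whole. A call with a gripper value outside its range is refused whole. The fingers move at their own pace and stop on an object; FORCE is the grip in N (left out, the last holds). Time passes only in rows, so rows that do not move let the fingers close. It gives the time, the measured TCP pose, the force, the opening and the grip force at its end, in the units of the state.
- sense(): the state, without advancing time (a new reading comes with each control period).
- get_image(name): name is "scene" or "top"; returns a dict with "image" (420x560x3 uint8, red, green, blue), "depth" (420x560 float32, mm along the optical axis (not along the pixel's ray), 0 where there is no reading), "fovy" (degrees; the focal length in pixels is half the picture's height over the tangent of half this angle, whatever the lens; pixels are square), "cx", "cy" (the principal point, pixels), "R" (3x3) and "t" (3): a world point X has camera coordinates R X + t. Camera axes: x right, y down, z forward; pixel columns grow to the right and rows downward; lengths in mm; the calibration is good to about 2 mm. A picture is of the moment at which its call begins.
- finish_job(): hands the job in; it is judged then, once.
Trained networks look in a picture, given as the dict that the camera call returned (one of the last four; its "shot" number tells which), for a name from the list of things; names that differ only in an ending like _2 or _b are one class to them, and where a whole thing is asked for, a point or a joint stands for the part that bears it (a point fixed in the world has none). Each returns a list of dicts, best first, with "p" (0 to 1); they miss things now and then, are a little off and sometimes report something else, mostly with a low value. They report only what shows in the picture. A call takes as long as a camera call.
- look_for(label, picture): "box" ([centre column, centre row, width, height] in pixels, round what is visible of it).
- masks_of(label, picture): "mask" (420x560 bool, what is visible of it) and "box" ([centre column, centre row, width, height] in pixels, round what is visible of it).
- mark_of(label, picture): "pixel" ([column, row] in pixels: a listed point, or the origin of a listed thing).
The state is a dict: "clock": time; "q": joint angles; "qd": joint speeds; "joint_efforts": joint torques, N m; "ee_pos": TCP position; "eef_rot": TCP orientation; "force": force on the tool from outside, world axes, zero at the start; "ft_torque": the same for the moment, N m; "width": finger opening in mm; "gripper_force": force on a finger pad.
Only numpy, scipy, OpenCV 4.12 (cv2) and the standard library are available. Lean on these libraries where they do the work, as an engineer would, in place of code of your own. Each camera call takes 0.05 s, during which the arm holds its last target. There are 200 camera calls.

## Working session

There is one attempt and no reset: what is moved stays moved. The work goes in short steps, Python scripts to look and compute and a shell command to move; the robot and the scene stay as the last step left them, time stands still between calls to the robot, and variables do not carry over. Pictures are saved under pics/ and viewed, at most 10 in all, crops included, and the job is handed in when it is done.

```bash
mkdir -p pics; ls; cat > h.py <<'E'
from cell import *
import numpy as np, cv2
def f(p): return p["image"].shape[0]/2/np.tan(np.radians(p["fovy"])/2)
def ray(p,uv):
    R=np.array(p["R"]);t=np.array(p["t"]);d=np.array([(uv[0]-p["cx"])/f(p),(uv[1]-p["cy"])/f(p),1.])
    return -R.T@t, R.T@d
def atz(p,uv,z):
    o,d=ray(p,uv); return o+d*(z-o[2])/d[2]
def cloud(p,m):
    v,u=np.nonzero(m&(p["depth"]>0)); z=p["depth"][v,u]
    c=np.stack([(u-p["cx"])/f(p)*z,(v-p["cy"])/f(p)*z,z],1)
    return (c-np.array(p["t"]))@np.array(p["R"])
def save(p,n): cv2.imwrite("pics/"+n,p["image"][:,:,::-1])
E
python3 - <<'E'
from h import *
s=sense();print(s["ee_pos"],np.round(s["eef_rot"],3).tolist(),s["width"],s["clock"])
Z=dict(balance=0,turret_top=40,pan=40,pan_centre=45,pan_handle=53,ball_center=54,bottle_box=0,steel_block=4,ink_bottle=0,oil_bottle=0,blue_tray=0,loupe=0,ring_box=0,caliper=0,tweezers=0)
ims=[]
for c in("top","scene"):
    p=get_image(c);save(p,c+"0.png");ims.append(p["image"])
    print(c,"cam",np.round(-np.array(p["R"]).T@np.array(p["t"])),p["fovy"])
    for n,z in Z.items():
        m=mark_of(n,p)[:1]; k=masks_of(n,p)[:1]
        o=n
        if m:o+=" mark %.2f px%s w%s"%(m[0]["p"],np.round(m[0]["pixel"]),np.round(atz(p,m[0]["pixel"],z)[:2]))
        if k:
            c3=cloud(p,k[0]["mask"])
            if len(c3):o+=" mask %.2f med%s lo%s hi%s"%(k[0]["p"],np.round(np.median(c3,0)),np.round(np.percentile(c3,2,0)),np.round(np.percentile(c3,98,0)))
        print(o)
E
```

```text
pics
[275.62026607 615.81334914 303.22487518] [[-0.913, 0.409, -0.0], [0.409, 0.913, -0.001], [-0.0, -0.001, -1.0]] 85.32188248162946 0.0
top cam [ 298.   -2. 1358.] 42.56179164738564
balance mark 0.90 px[275. 219.] w[522.  -7.] mask 0.92 med[447.   4.  23.] lo[399. -56.  14.] hi[540.  56.  33.]
turret_top mark 0.60 px[275. 215.] w[526.  -9.] mask 0.73 med[445.   1.  23.] lo[399. -56.  15.] hi[516.  54.  33.]
pan mark 0.84 px[272. 216.] w[523.  -2.] mask 0.58 med[525.  -3.  51.] lo[480. -47.  42.] hi[559.  94.  60.]
pan_centre mark 0.81 px[277. 217.] w[521. -12.] mask 0.77 med[525.  -3.  51.] lo[480. -50.  42.] hi[559.  95.  60.]
pan_handle mark 0.58 px[239. 212.] w[531.  80.] mask 0.71 med[525.  -3.  51.] lo[481. -50.  19.] hi[561.  95.  60.]
ball_center mark 0.36 px[274. 217.] w[518.  -5.] mask 0.61 med[669. 227.  38.] lo[644. 199.  -0.] hi[699. 257.  43.]
bottle_box mark 0.85 px[380. 211.] w[ 544. -278.] mask 0.59 med[ 528. -285.    6.] lo[ 485. -316.   -2.] hi[ 600. -248.   25.]
steel_block mark 0.59 px[378. 196.] w[ 582. -274.] mask 0.74 med[ 578. -274.   40.] lo[ 560. -296.   1
[... 1858 characters left out ...]
  56.]
oil_bottle mark 0.83 px[274. 200.] w[588.  67.] mask 0.74 med[579.  64.  44.] lo[573.  55.   7.] hi[593.  78.  73.]
blue_tray mark 0.92 px[180. 191.] w[497. 273.] mask 0.68 med[486. 269.   4.] lo[420. 213.   0.] hi[551. 317.  21.]
loupe mark 0.46 px[412. 209.] w[ 732. -228.] mask 0.72 med[ 720. -225.   21.] lo[ 712. -238.    0.] hi[ 739. -212.   35.]
ring_box mark 0.84 px[238. 152.] w[680. 229.] mask 0.57 med[667. 219.  39.] lo[645. 197.   5.] hi[698. 254.  44.]
caliper mark 0.57 px[326. 164.] w[759.  12.] mask 0.82 med[760.  34.   6.] lo[715. -61.   0.] hi[795.  83.  11.]
tweezers mark 0.64 px[177. 257.] w[347. 161.] mask 0.52 med[339. 129.   7.] lo[332.  91.   0.] hi[353. 215.  12.]
```

```bash
sleep 1; ls pics
```

```text
scene0.png
top0.png
```

```bash
python3 - <<'E'
import cv2
for n,(a,b,c,d) in dict(top=(110,310,130,430),scene=(130,330,150,450)).items():
    i=cv2.imread(f"pics/{n}0.png")[a:b,c:d]; cv2.imwrite(f"pics/{n}0c.png",cv2.resize(i,(800,533),interpolation=cv2.INTER_CUBIC))
E
```

```text
(no output)
```

View pics/top0c.png

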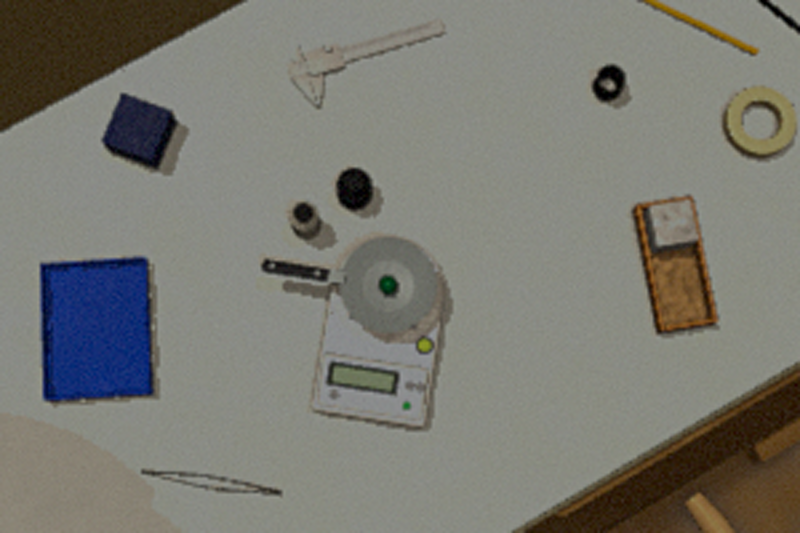

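View pics/scene0c.png

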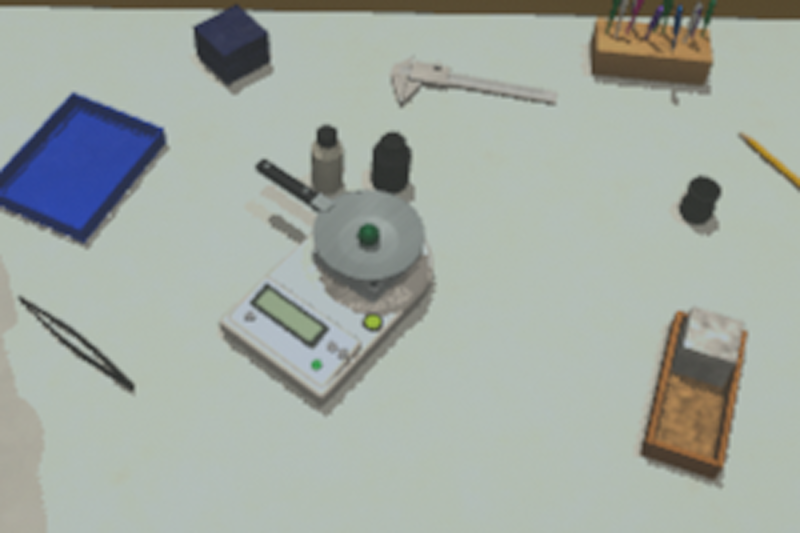

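The top view shows the pan centred near crop (388,286), with the handle pointing left toward (265,265). The oil bottle is at (304,215), the ink bottle at (354,188), and the box is on the right with the block at its far end. Both views agree with the marks. I'll refine the numbers next.

```bash
cat > meas.py <<'E'
from h import *
def best(n,p,i=0):
    k=masks_of(n,p); return k[0]["mask"] if k else None
if __name__=="__main__":
  for c in("top","scene"):
    p=get_image(c); print(c)
    v=cloud(p,p["depth"]>-1)
    # caps: dark region high above desk
    for n,(cx,cy),z0 in(("ink",(612,20),48),("oil",(586,68),60)):
        m=(np.hypot(v[:,0]-cx,v[:,1]-cy)<28)&(v[:,2]>z0)
        a=v[m]; print(n,len(a),np.round(a.mean(0),1),np.round((a.min(0)+a.max(0))/2,1), a[:,2].max().round(1))
    m=(np.hypot(v[:,0]-522,v[:,1]+5)<60)&(v[:,2]>53)&(v[:,2]<60); a=v[m&(np.hypot(v[:,0]-520,v[:,1]+6)>36)]
    A=np.c_[2*a[:,:2],np.ones(len(a))]
    b=a[a[:,1]<30]; s=np.linalg.lstsq(np.c_[2*b[:,:2],np.ones(len(b))],(b[:,:2]**2).sum(1),rcond=None)[0]
    print("rim circle",len(b),s[:2].round(1),np.sqrt(s[2]+s[0]**2+s[1]**2).round(1))
    h=v[(v[:,1]>50)&(v[:,1]<125)&(abs(v[:,0]-530)<25)&(v[:,2]>44)&(v[:,2]<66)]
    if len(h): print("handle",len(h),h.mean(0).round(1),h.min(0).round(1),h.max(0).round(1),cv2.fitLine(h[:,:2].astype(np.float32),cv2.DIST_HUBER,0,.01,.01).ravel().round(3))
    w=v[(abs(v[:,0]-542)<85)&(abs(v[:,1]+280)<55)&(v[:,2]>15)&(v[:,2]<28)]
    print("box",cv2.minAreaRect(w[:,:2].astype(np.float32)), w[:,2].max())
    g=v[(abs(v[:,0]-580)<35)&(abs(v[:,1]+275)<35)&(v[:,2]>38)&(v[:,2]<50)]
    print("block",cv2.minAreaRect(g[:,:2].astype(np.float32)))
    b=v[(abs(v[:,0]-450)<110)&(abs(v[:,1])<75)&(v[:,2]>15)&(v[:,2]<28)&(v[:,0]<470)]
    print("bal",cv2.minAreaRect(b[:,:2].astype(np.float32)))
    q=best("blue_tray",p); print("tray",cv2.minAreaRect(cloud(p,q)[:,:2].astype(np.float32)))
E
python3 meas.py
```

```text
top
ink 57 [618.2  23.6  53.5] [616.5  24.3  53.8] 59.5
oil 44 [584.6  70.1  67.3] [585.   70.3  66.8] 72.2
rim circle 206 [519.5  -8.5] 41.1
handle 121 [532.8  78.4  55.2] [523.2  50.5  46. ] [543.5 107.5  61.2] [1.68000e-01 9.86000e-01 5.32796e+02 7.86050e+01]
box ((547.0584106445312, -282.437255859375), (123.12890625, 58.656288146972656), 9.36403751373291) 27.852877747114285
block ((581.1192626953125, -276.60302734375), (39.98506164550781, 40.37877655029297), 9.763533592224121)
bal ((436.7647399902344, 3.9737586975097656), (107.95323181152344, 77.61071014404297), 82.11433410644531)
tray ((487.1245422363281, 266.4319763183594), (136.9402618408203, 101.01558685302734), 4.366890907287598)
scene
ink 66 [618.   21.7  54.7] [619.1  22.3  53.6] 59.0
oil 59 [584.8  67.5  68.4] [586.3  68.5  66.7] 73.2
rim circle 344 [520.4  -8.5] 40.6
handle 130 [533.2  78.   57.5] [524.8  50.1  51.2] [544.8 106.4  61.4] [1.67000e-01 9.86000e-01 5.32393e+02 7.78880e+01]
box ((547.4450073242188, -283.2474670410156), (125.1705093383789, 56.454769134521484), 9.079325675964355) 27.680655029029882
block ((581.997314453125, -277.3145751953125), (41.7861442565918, 40.262542724609375), 9.683537483215332)
bal ((438.3148498535156, 3.2042922973632812), (109.24368286132812, 78.05490112304688), 81.81206512451172)
tray ((486.2572021484375, 265.4166564941406), (133.47039794921875, 102.54015350341797), 3.729336738586426)
```

```bash
cat > go.py <<'E'
# go.py x y tcpz [closing-dir deg]: shift/turn needed, in row units
import sys
from h import *
s=sense();R=np.array(s["eef_rot"]);a=list(map(float,sys.argv[1:]))
d=R.T@(np.array(a[:3])-s["ee_pos"])/30
y=np.degrees(np.arctan2(R[1,1],R[0,1]))
print("t",round(s["clock"],2),"pos",np.round(s["ee_pos"],1),"ydir",round(y,1),"w",round(s["width"],1),"grip",s["gripper_force"],"F",np.round(s["force"],1),"tilt",np.round(R[:2,2],3),"q",np.round(s["q"],2))
print("units xyz",d.round(2))
if len(a)>3:
    e=(a[3]-y+90)%180-90; print("turn units",round(-np.radians(e)/.1,2),"(world deg",round(e,1),")")
E
python3 go.py 617.5 22.5 150; python3 go.py 617.5 22.5 94
```

```text
t 3.3 pos [275.7 616.1 303.9] ydir 65.9 w 85.5 grip 0.0 F [-0.2  1.   0.8] tilt [-0.  0.] q [-1.3   0.43  0.07  1.61 -0.03  1.11 -0.07]
units xyz [-18.48 -13.41   5.13]
t 3.3 pos [275.7 616.1 303.9] ydir 65.9 w 85.5 grip 0.0 F [-0.2  1.   0.8] tilt [-0.  0.] q [-1.3   0.43  0.07  1.61 -0.03  1.11 -0.07]
units xyz [-18.48 -13.41   7.  ]
```

```bash
python3 -m pendant '[[-0.84,-0.61,0,0,1],[-0.84,-0.61,0,0,1],[-0.84,-0.61,0,0,1],[-0.84,-0.61,0,0,1],[-0.84,-0.61,0,0,1],[-0.84,-0.61,0,0,1],[-0.84,-0.61,0,0,1],[-0.84,-0.61,0,0,1],[-0.84,-0.61,0,0,1],[-0.84,-0.61,0,0,1],[-0.84,-0.61,0,0,1]]' 40
python3 -m pendant '[[-0.84,-0.61,0.4,0,1],[-0.84,-0.61,0.4,0,1],[-0.84,-0.61,0.4,0,1],[-0.84,-0.61,0.4,0,1],[-0.84,-0.61,0.4,0,1],[-0.84,-0.61,0.4,0,1],[-0.84,-0.61,0.4,0,1],[-0.84,-0.61,0.4,0,1],[-0.84,-0.61,0.4,0,1],[-0.84,-0.61,0.4,0,1],[-0.84,-0.61,0.4,0,1],[0,0,0,0,1]]'
python3 go.py 617.5 22.5 94
```

```text
clock: 4.22
ee_pos: [447.1, 317.7, 304.2]
eef_rot: [[-0.913, 0.409, 0.0], [0.409, 0.913, 0.0], [-0.0, 0.0, -1.0]]
force: [0.9, 0.8, 0.2]
width: 85.6
gripper_force: 0.0
clock: 5.22
ee_pos: [618.5, 15.7, 170.0]
eef_rot: [[-0.91, 0.414, -0.001], [0.414, 0.91, -0.003], [-0.0, -0.003, -1.0]]
force: [-0.7, -0.6, 0.1]
width: 85.7
gripper_force: 0.0
t 5.22 pos [618.5  15.7 170. ] ydir 65.5 w 85.7 grip 0.0 F [-0.7 -0.6  0.1] tilt [-0.001 -0.003] q [-0.36  0.5   0.3   1.86 -0.19  0.81  1.18]
units xyz [0.12 0.2  2.53]
```

```bash
python3 -m pendant '[[0,0,0,0,1],[0,0,0,0,1],[0,0,0.6,0,1],[0,0,0.6,0,1],[0,0,0.6,0,1],[0,0,0.6,0,1],[0,0,0.13,0,1],[0,0,0,0,1],[0,0,0,0,1]]'
python3 go.py 617.5 22.5 94
```

```text
clock: 5.97
ee_pos: [617.5, 22.9, 96.9]
eef_rot: [[-0.913, 0.408, 0.001], [0.408, 0.913, 0.0], [-0.0, 0.0, -1.0]]
force: [0.2, -0.3, -0.6]
width: 85.1
gripper_force: 0.0
t 5.97 pos [617.5  22.9  96.9] ydir 65.9 w 85.1 grip 0.0 F [ 0.2 -0.3 -0.6] tilt [0.001 0.   ] q [-0.34  0.6   0.26  1.89 -0.23  0.68  1.21]
units xyz [-0.01 -0.01  0.1 ]
```

```bash
python3 -m pendant '[[0,0,0.1,0,0.3],[0,0,0,0,0.2],[0,0,0,0,0.1],[0,0,0,0,0],[0,0,0,0,0],[0,0,0,0,0],[0,0,0,0,0],[0,0,0,0,0],[0,0,0,0,0],[0,0,0,0,0]]' 30
python3 go.py 541.8 -283.8 160 99.3
```

```text
clock: 6.8
ee_pos: [617.6, 22.1, 93.6]
eef_rot: [[-0.913, 0.409, 0.001], [0.409, 0.913, 0.0], [-0.001, 0.001, -1.0]]
force: [-0.1, 1.1, 5.8]
width: 32.2
gripper_force: 29.5
t 6.8 pos [617.6  22.1  93.6] ydir 65.9 w 32.2 grip 29.45332252955268 F [-0.1  1.1  5.8] tilt [0.001 0.   ] q [-0.33  0.6   0.26  1.89 -0.23  0.67  1.21]
units xyz [ -1.86 -10.34  -2.22]
turn units -5.83 (world deg 33.4 )
```

```bash
python3 -m pendant '[[0,0,-0.3,0,0],[0,0,-0.6,0,0],[0,0,-0.7,0,0],[0,0,-0.6,-0.8,0],[0,0,0,-1,0],[0,0,0,-1,0],[0,0,0,-1,0],[0,0,0,-1,0],[0,0,0,-1,0],[0,0,0,0,0],[0,0,0,0,0]]'
python3 go.py 541.8 -283.8 160 99.3
```

```text
clock: 7.72
ee_pos: [617.3, 21.8, 159.5]
eef_rot: [[-0.988, -0.155, 0.0], [-0.155, 0.988, 0.0], [-0.0, 0.0, -1.0]]
force: [-0.1, 0.1, -1.5]
width: 32.6
gripper_force: 30.1
t 7.72 pos [617.3  21.8 159.5] ydir 98.9 w 32.6 grip 30.060986345488345 F [-0.1  0.1 -1.5] tilt [0. 0.] q [-0.25  0.5   0.14  1.86 -0.1   0.79  1.67]
units xyz [ 4.06 -9.67 -0.02]
turn units -0.07 (world deg 0.4 )
```

```bash
python3 -m pendant '[[0.15,-0.4,0,0,0],[0.34,-0.8,0,0,0],[0.34,-0.8,0,0,0],[0.34,-0.8,0,0,0],[0.34,-0.8,0,0,0],[0.34,-0.8,0,0,0],[0.34,-0.8,0,0,0],[0.34,-0.8,0,0,0],[0.34,-0.8,0,0,0],[0.34,-0.8,0,0,0],[0.34,-0.8,0,0,0],[0.34,-0.8,0,-0.07,0]]'
python3 -m pendant '[[0.3,-0.4,0,0,0],[0.17,-0.07,0,0,0],[0,0,0,0,0],[0,0,0,0,0],[0,0,0,0,0],[0,0,0,0,0]]'
python3 - <<'E'
from h import *
for c in("top","scene"):
    p=get_image(c);save(p,c+"1.png");v=cloud(p,p["depth"]>-1)
    w=v[(abs(v[:,0]-542)<85)&(abs(v[:,1]+280)<48)&(v[:,2]<52)]
    b=w[(w[:,2]>15)&(w[:,2]<28)]; print(cv2.minAreaRect(b[:,:2].astype(np.float32)))
    i=p["image"]
import cv2
a=cv2.imread("pics/scene1.png")[200:340,330:490];cv2.imwrite("pics/s1c.png",cv2.resize(a,(640,560),interpolation=cv2.INTER_CUBIC))
E
python3 go.py 541.8 -283.8 100 99.3
```

```text
clock: 8.72
ee_pos: [544.8, -270.8, 159.2]
eef_rot: [[-0.987, -0.162, -0.0], [-0.162, 0.987, -0.0], [0.0, -0.0, -1.0]]
force: [0.3, 0.4, -1.6]
width: 32.1
gripper_force: 30.1
clock: 9.22
ee_pos: [534.8, -284.0, 159.1]
eef_rot: [[-0.986, -0.167, 0.0], [-0.167, 0.986, 0.0], [-0.0, 0.0, -1.0]]
force: [0.6, 0.6, -2.0]
width: 32.5
gripper_force: 30.1
((549.515380859375, -259.2640380859375), (46.23170852661133, 130.40274047851562), 80.11737060546875)
((546.4423217773438, -283.46905517578125), (123.22084045410156, 56.348758697509766), 9.263673782348633)
t 9.32 pos [ 534.7 -284.3  159. ] ydir 99.6 w 32.4 grip 30.0670735197491 F [-0.2 -0.5 -0.8] tilt [0. 0.] q [ 0.24  0.48  0.18  1.89 -0.12  0.78  2.23]
units xyz [-0.24 -0.02  1.97]
turn units 0.05 (world deg -0.3 )
```

View pics/s1c.png

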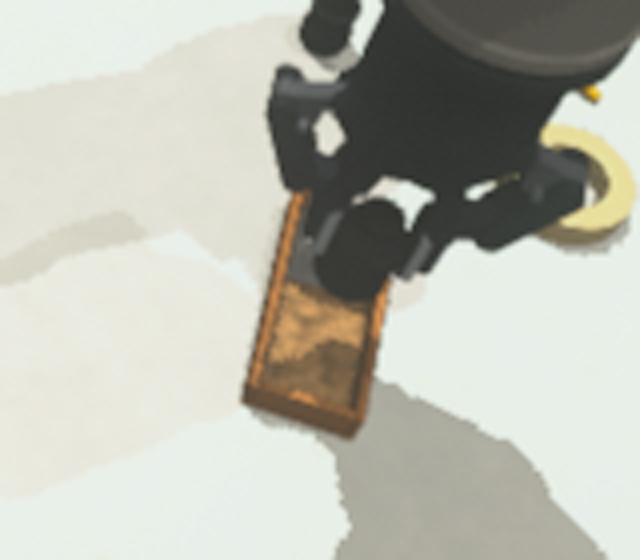

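The scene crop shows the black bottle upright between the fingers, at about (360,250), over the box and clear of the block. Next I'll check where it sits in the grip.

```bash
cat > held.py <<'E'
import sys
from h import *
from scipy.optimize import least_squares
r,lo,hi=map(float,sys.argv[1:4])
s=sense();R=np.array(s["eef_rot"]);P=np.array(s["ee_pos"])
p=get_image("scene");v=cloud(p,p["depth"]>-1)
l=(v-P)@R
m=(abs(l[:,0])<25)&(abs(l[:,1])<r)&(v[:,2]>lo)&(v[:,2]<hi)
l=l[m];f_=lambda c:np.hypot(l[:,0]-c[0],l[:,1]-c[1])-r
q=least_squares(f_,[0,0],loss="soft_l1",f_scale=1.5)
print("n",m.sum(),"centre in tool xy",q.x.round(1),"rms",np.sqrt(np.mean(f_(q.x)**2)).round(2),"z",v[m,2].min().round(1))
c=P+R@np.array([*q.x,0]);print("world",c[:2].round(1))
E
python3 held.py 17 70 88; python3 go.py 541.8 -283.8 100 99.3
```

```text
n 99 centre in tool xy [-0.5 -0.6] rms 0.64 z 70.1
world [ 535.3 -284.8]
t 9.37 pos [ 534.6 -284.5  159. ] ydir 99.6 w 32.1 grip 30.06710649773595 F [ 0.5 -0.2 -0.5] tilt [-0.  0.] q [ 0.24  0.48  0.18  1.89 -0.12  0.78  2.23]
units xyz [-0.24 -0.02  1.97]
turn units 0.05 (world deg -0.3 )
```

```bash
python3 -m pendant '[[-0.24,0,0,0,0],[0,0,0.5,0,0],[0,0,0.5,0,0],[0,0,0.5,0,0],[0,0,0.3,0,0],[0,0,0.13,0,0],[0,0,0,0,0],[0,0,0,0,0],[0,0,0,0,0]]'
python3 go.py 541.8 -283.8 98
```

```text
clock: 10.12
ee_pos: [541.7, -284.1, 101.9]
eef_rot: [[-0.986, -0.165, 0.001], [-0.165, 0.986, -0.0], [-0.001, -0.001, -1.0]]
force: [0.3, -0.2, -0.5]
width: 32.5
gripper_force: 30.1
t 10.12 pos [ 541.7 -284.1  101.9] ydir 99.5 w 32.5 grip 30.064575262076687 F [ 0.3 -0.2 -0.5] tilt [ 0.001 -0.   ] q [ 0.25  0.57  0.16  1.9  -0.14  0.68  2.24]
units xyz [-0.    0.01  0.13]
```

```bash
python3 -m pendant '[[0,0,0.07,0,0],[0,0,0.07,0,0],[0,0,0,0,0],[0,0,0,0,0]]'
```

```text
clock: 10.45
ee_pos: [541.8, -284.1, 97.6]
eef_rot: [[-0.986, -0.165, 0.001], [-0.165, 0.986, -0.0], [-0.001, -0.001, -1.0]]
force: [0.4, 0.9, 5.4]
width: 32.3
gripper_force: 30.6
```

```bash
python3 -m pendant '[[0,0,0,0,0.45],[0,0,0,0,0.5],[0,0,0,0,0.6],[0,0,0,0,0.8],[0,0,0,0,0.8],[0,0,-0.4,0,0.8],[0,0,-0.8,0,0.8],[0,0,-1,0,0.8],[0,0,-1,0,1],[0,0,0,0,1]]'
python3 go.py 585 69 185 90
```

```text
clock: 11.28
ee_pos: [543.2, -285.2, 199.3]
eef_rot: [[-0.986, -0.165, 0.007], [-0.165, 0.986, -0.003], [-0.007, -0.004, -1.0]]
force: [1.1, -0.7, 0.6]
width: 85.6
gripper_force: 0.0
t 11.28 pos [ 543.2 -285.2  199.3] ydir 99.5 w 85.6 grip 0.0 F [ 1.1 -0.7  0.6] tilt [ 0.007 -0.003] q [ 0.23  0.44  0.19  1.85 -0.11  0.85  2.21]
units xyz [-3.32 11.42  0.45]
turn units 1.66 (world deg -9.5 )
```

```bash
python3 -m pendant '[[-0.15,0.4,0,0,1],[-0.28,0.95,0,0,1],[-0.28,0.95,0,0,1],[-0.28,0.95,0,0,1],[-0.28,0.95,0,0,1],[-0.28,0.95,0,0,1],[-0.28,0.95,0,0,1],[-0.28,0.95,0,0,1],[-0.28,0.95,0,0,1],[-0.28,0.95,0,0,1],[-0.28,0.95,0,0,1],[-0.28,0.95,0,0,1]]'
python3 -m pendant '[[-0.09,0.57,0,0,1],[0,0,0,0,1],[0,0,0,0,1],[0,0,0,0,1],[0,0,0,0,1]]'
python3 - <<'E'
from h import *
p=get_image("top");save(p,"top2.png")
a=p["image"][170:290,330:430,::-1];cv2.imwrite("pics/t2c.png",cv2.resize(a,(500,600),interpolation=cv2.INTER_CUBIC))
v=cloud(p,p["depth"]>-1);m=(np.hypot(v[:,0]-541.8,v[:,1]+284)<25)&(v[:,2]>53);print("ink cap",v[m].mean(0).round(1),v[m,2].max())
E
python3 go.py 585 69 98
```

```text
clock: 12.28
ee_pos: [582.5, 55.2, 192.7]
eef_rot: [[-0.986, -0.166, -0.001], [-0.166, 0.986, -0.0], [0.001, 0.0, -1.0]]
force: [0.6, -0.9, -0.8]
width: 85.3
gripper_force: 0.0
clock: 12.7
ee_pos: [582.7, 69.4, 192.8]
eef_rot: [[-0.986, -0.164, -0.0], [-0.164, 0.986, -0.001], [0.0, -0.0, -1.0]]
force: [0.0, -0.1, 0.2]
width: 85.4
gripper_force: 0.0
ink cap [ 541.5 -282.2   58.1] 65.4807635260629
t 12.75 pos [582.8  69.3 192.9] ydir 99.4 w 85.3 grip 0.0 F [-0.4  0.  -0.3] tilt [-0. -0.] q [-0.32  0.41  0.11  1.91 -0.06  0.83  1.56]
units xyz [-0.07 -0.02  3.16]
```

View pics/t2c.png

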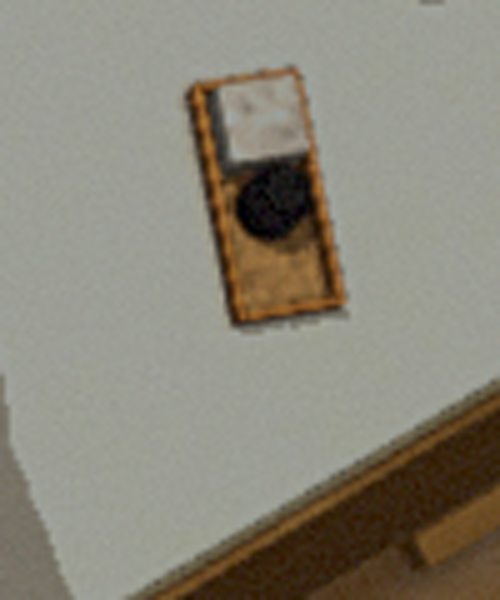

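The ink bottle stands upright in the box just below the block, at crop (275,200), and the lower end of the box is free. Now the oil bottle.

```bash
python3 -m pendant '[[-0.07,0,0.6,0,1],[0,0,0.6,0,1],[0,0,0.6,0,1],[0,0,0.6,0,1],[0,0,0.5,0,1],[0,0,0.26,0,1],[0,0,0,0,1],[0,0,0,0,0.5],[0,0,0,0,0.2],[0,0,0,0,0],[0,0,0,0,0],[0,0,0,0,0]]' 30
python3 -m pendant '[[0,0,0,0,0],[0,0,0,0,0],[0,0,0,0,0],[0,0,0,0,0]]'
python3 go.py 508.2 -289.3 175 99.3
```

```text
clock: 13.75
ee_pos: [585.2, 70.8, 98.8]
eef_rot: [[-0.986, -0.165, 0.001], [-0.165, 0.986, 0.0], [-0.001, 0.0, -1.0]]
force: [-1.3, -0.5, 13.4]
width: 26.2
gripper_force: 31.3
clock: 14.08
ee_pos: [585.3, 70.8, 98.8]
eef_rot: [[-0.986, -0.165, 0.001], [-0.165, 0.986, 0.0], [-0.001, 0.0, -1.0]]
force: [-1.1, 0.1, 7.0]
width: 26.3
gripper_force: 29.4
t 14.08 pos [585.3  70.8  98.8] ydir 99.5 w 26.3 grip 29.442832891649005 F [-1.1  0.1  7. ] tilt [0.001 0.   ] q [-0.3   0.55  0.09  1.95 -0.08  0.65  1.58]
units xyz [  4.52 -11.41  -2.54]
turn units 0.04 (world deg -0.2 )
```

```bash
python3 -m pendant '[[0,0,-0.3,0,0],[0,0,-0.6,0,0],[0,0,-0.8,0,0],[0,0,-0.7,0,0],[0.1,-0.4,-0.2,0,0],[0.3,-0.8,0,0,0],[0.37,-0.95,0,0,0],[0.37,-0.95,0,0,0],[0.37,-0.95,0,0,0],[0.37,-0.95,0,0,0],[0.37,-0.95,0,0,0],[0.37,-0.95,0,0,0]]'
python3 -m pendant '[[0.37,-0.95,0,0,0],[0.37,-0.95,0,0,0],[0.37,-0.95,0,0,0],[0.4,-0.9,0,0,0],[0.4,-0.76,0,0,0],[0,0,0,0,0],[0,0,0,0,0],[0,0,0,0,0],[0,0,0,0,0]]'
python3 held.py 14 85 110;python3 go.py 508.2 -289.3 103 99.3
```

```text
clock: 15.08
ee_pos: [540.8, -148.3, 176.4]
eef_rot: [[-0.986, -0.165, -0.0], [-0.165, 0.986, -0.0], [0.0, -0.0, -1.0]]
force: [0.6, -0.7, -1.0]
width: 26.4
gripper_force: 29.8
clock: 15.83
ee_pos: [507.8, -288.3, 176.1]
eef_rot: [[-0.986, -0.167, -0.0], [-0.167, 0.986, 0.0], [-0.0, 0.0, -1.0]]
force: [-0.1, 0.3, -0.9]
width: 26.0
gripper_force: 29.8
n 113 centre in tool xy [-1.8 -1.2] rms 0.83 z 85.1
world [ 509.9 -289.2]
t 15.88 pos [ 507.9 -288.3  176.1] ydir 99.6 w 26.2 grip 29.812946564052254 F [ 0.  -0.2 -0.4] tilt [-0.  0.] q [ 0.26  0.43  0.18  1.93 -0.11  0.79  2.24]
units xyz [-0.   -0.04  2.44]
turn units 0.05 (world deg -0.3 )
```

```bash
python3 -m pendant '[[0.06,0,0.3,0,0],[0,0,0.5,0,0],[0,0,0.5,0,0],[0,0,0.5,0,0],[0,0,0.3,0,0],[0,0,0.2,0,0],[0,0,0,0,0],[0,0,0.05,0,0],[0,0,0.05,0,0],[0,0,0,0,0],[0,0,0,0,0]]'
```

```text
clock: 16.8
ee_pos: [506.0, -289.7, 104.6]
eef_rot: [[-0.986, -0.165, 0.001], [-0.165, 0.986, -0.0], [-0.001, -0.0, -1.0]]
force: [0.3, 0.2, -1.2]
width: 26.5
gripper_force: 29.8
```

```bash
python3 -m pendant '[[0,0,0.05,0,0],[0,0,0.03,0,0],[0,0,0,0,0],[0,0,0,0,0]]'
```

```text
clock: 17.13
ee_pos: [506.3, -289.9, 102.7]
eef_rot: [[-0.986, -0.165, 0.001], [-0.165, 0.986, -0.0], [-0.001, -0.001, -1.0]]
force: [-2.1, 0.8, 13.3]
width: 26.6
gripper_force: 31.2
```

```bash
python3 -m pendant '[[0,0,0,0,0.38],[0,0,0,0,0.45],[0,0,0,0,0.6],[0,0,0,0,0.8],[0,0,0,0,0.8],[0,0,-0.4,0,0.8],[0,0,-0.8,0,0.8],[0,0,-1,0,0.8],[0,0,-1,0,0.8],[0,0,0,0,0.8],[0,0,0,0,0.8]]'
python3 go.py 534.5 79 204 -9.5
```

```text
clock: 18.05
ee_pos: [506.5, -290.0, 200.2]
eef_rot: [[-0.986, -0.165, 0.004], [-0.165, 0.986, -0.001], [-0.003, -0.002, -1.0]]
force: [0.5, -0.2, -1.1]
width: 68.4
gripper_force: 0.0
t 18.05 pos [ 506.5 -290.   200.2] ydir 99.5 w 68.4 grip 0.0 F [ 0.5 -0.2 -1.1] tilt [ 0.004 -0.001] q [ 0.26  0.4   0.19  1.92 -0.1   0.83  2.24]
units xyz [-2.95 11.98 -0.14]
turn units -12.39 (world deg 71.0 )
```

```bash
python3 -m pendant '[[-0.1,0.4,0,0,0.8],[-0.25,0.95,0,0,0.8],[-0.25,0.95,0,0,0.8],[-0.25,0.95,0,0,0.8],[-0.25,0.95,0,0,0.8],[-0.25,0.95,0,0,0.8],[-0.25,0.95,0,0,0.8],[-0.25,0.95,0,0,0.8],[-0.25,0.95,0,0,0.8],[-0.25,0.95,0,0,0.8],[-0.25,0.95,0,0,0.8],[-0.25,0.95,0,0,0.8]]'
python3 -m pendant '[[-0.1,0.95,0,1,0.8],[0,0,0,1,0.8],[0,0,0,1,0.8],[0,0,0,1,0.8],[0,0,0,1,0.8],[0,0,0,1,0.8],[0,0,0,1,0.8],[0,0,0,1,0.8],[0,0,0,1,0.8],[0,0,0,1,0.8],[0,0,0,1,0.8],[0,0,0,1,0.8]]'
python3 -m pendant '[[0,0,0,1,0.8],[0,0,0,1,0.8],[0,0,0,1,0.8],[0,0,0,1,0.8],[0,0,0,1,0.8],[0,0,0,1,0.8],[0,0,0,1,0.8],[0,0,0,0,0.8],[0,0,0,0,0.8],[0,0,0,0,0.8]]'
python3 go.py 534.5 79 107 -9.5
python3 - <<'E'
from h import *
p=get_image("scene");save(p,"scene3.png")
a=p["image"][160:320,220:440,::-1];cv2.imwrite("pics/s3c.png",cv2.resize(a,(800,582),interpolation=cv2.INTER_CUBIC))
E
```

```text
clock: 19.05
ee_pos: [535.3, 47.6, 196.8]
eef_rot: [[-0.986, -0.166, -0.002], [-0.166, 0.986, -0.0], [0.002, 0.0, -1.0]]
force: [0.4, -0.3, 0.7]
width: 68.5
gripper_force: 0.0
clock: 20.05
ee_pos: [533.5, 74.7, 196.7]
eef_rot: [[-0.508, 0.862, -0.002], [0.862, 0.508, -0.001], [0.001, -0.002, -1.0]]
force: [0.1, 1.1, 1.1]
width: 68.5
gripper_force: 0.0
clock: 20.88
ee_pos: [534.1, 74.5, 197.3]
eef_rot: [[0.158, 0.987, -0.001], [0.987, -0.158, -0.0], [-0.0, -0.001, -1.0]]
force: [-0.8, 0.7, 0.8]
width: 68.4
gripper_force: 0.0
t 20.88 pos [534.1  74.5 197.3] ydir -9.1 w 68.4 grip 0.0 F [-0.8  0.7  0.8] tilt [-0.001 -0.   ] q [-0.66  0.36  0.49  2.03 -0.23  0.8  -0.19]
units xyz [ 0.15 -0.01  3.01]
turn units 0.07 (world deg -0.4 )
```

View pics/s3c.png

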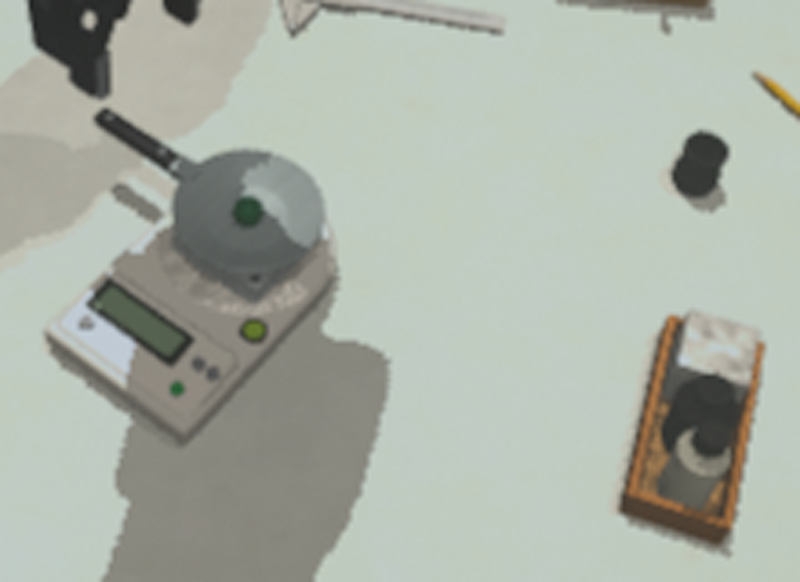

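Both bottles stand upright in the box, with the white one at crop (695,455) in front of the black one. The pan and ball are untouched and the ball is centred at (247,211). Next I'll descend onto the handle and close gently.

```bash
python3 -m pendant '[[0.13,0,0.5,0.07,0.8],[0,0,0.6,0,0.8],[0,0,0.6,0,0.8],[0,0,0.6,0,0.8],[0,0,0.5,0,0.8],[0,0,0.2,0,0.5],[0,0,0,0,0.3],[0,0,0,0,0.25],[0,0,0,0,0.25],[0,0,0,0,0.25]]' 60
python3 go.py 533.7 78.3 107 -9.5
```

```text
clock: 21.77
ee_pos: [535.6, 78.1, 108.6]
eef_rot: [[0.169, 0.986, 0.001], [0.986, -0.169, 0.001], [0.001, 0.001, -1.0]]
force: [0.2, -0.4, 0.4]
width: 21.2
gripper_force: 0.0
t 21.77 pos [535.6  78.1 108.6] ydir -9.7 w 21.2 grip 0.0 F [ 0.2 -0.4  0.4] tilt [0.001 0.001] q [-0.59  0.51  0.41  2.07 -0.34  0.62 -0.12]
units xyz [-0.   -0.06  0.05]
turn units -0.04 (world deg 0.2 )
```

```bash
python3 -m pendant '[[0,-0.05,0.05,0,0.25],[0,0,0,0,0.25],[0,0,0,0,0.2],[0,0,0,0,0.18],[0,0,0,0,0.16],[0,0,0,0,0.15],[0,0,0,0,0.13],[0,0,0,0,0.1],[0,0,0,0,0.05],[0,0,0,0,0],[0,0,0,0,0],[0,0,0,0,0]]' 60
cat > pan.py <<'E'
from h import *
import sys
R=np.array(sense()["eef_rot"]);P=np.array(sense()["ee_pos"]); s=sense()
h=R@np.array([1,0,0])  # tool x along or against handle
sg=float(sys.argv[1]); c=P-sg*h*88; z=P[2]-107+40
print("t",round(s["clock"],2),"tcp",P.round(1),"pan centre from grip",c[:2].round(1),"ydir",np.degrees(np.arctan2(R[1,1],R[0,1])).round(1),"tilt",R[:2,2].round(4),"F",np.round(s["force"],1),"T",np.round(s["ft_torque"],2),"w",round(s["width"],1),"g",round(s["gripper_force"],1))
for n in("scene","top"):
    p=get_image(n); v=cloud(p,p["depth"]>-1); im=p["image"].astype(int).reshape(-1,3)[(p["depth"]>0).ravel()]
    m=(np.hypot(v[:,0]-c[0],v[:,1]-c[1])<35)&(im[:,1]>im[:,0]*1.4)&(im[:,1]>im[:,2]*1.15)&(v[:,2]>z-10)
    r=v[(np.hypot(v[:,0]-c[0],v[:,1]-c[1])<55)&(abs(v[:,2]-z-17)<4)]
    r=r[np.hypot(*(r[:,:2]-c[:2]).T)>37]; r=r[np.hypot(*(r[:,:2]-c[:2]-sg*h[:2]*44).T)>20]
    o=n
    if m.any():o+=" ball n%d %s"%(m.sum(),v[m].mean(0).round(1))
    if len(r)>20:
        q=np.linalg.lstsq(np.c_[2*r[:,:2],np.ones(len(r))],(r[:,:2]**2).sum(1),rcond=None)[0];o+=" rim %s"%q[:2].round(1)
    print(o)
E
python3 pan.py 1
```

```text
clock: 22.77
ee_pos: [533.7, 78.3, 106.2]
eef_rot: [[0.169, 0.986, 0.0], [0.986, -0.169, 0.0], [0.0, 0.0, -1.0]]
force: [0.1, 0.6, 1.3]
width: 10.7
gripper_force: 58.3
t 22.77 tcp [533.7  78.3 106.2] pan centre from grip [518.8  -8.4] ydir -9.7 tilt [0. 0.] F [0.1 0.6 1.3] T [ 0.03  0.   -0.02] w 10.7 g 58.3
scene ball n37 [516.9  -9.1  61.3] rim [519.1  -8.9]
top ball n35 [517.6  -7.9  59.4] rim [518.5  -8.5]
```

```bash
python3 -m pendant '[[0,0,-0.02,0,0],[-0.001,0.0733,0,0.25,0],[-0.0037,0.1466,0,0.5,0],[-0.0037,0.1466,0,0.5,0],[-0.0037,0.1466,0,0.5,0],[-0.0037,0.1466,0,0.5,0],[-0.0037,0.1466,0,0.5,0],[-0.0037,0.1466,0,0.5,0],[-0.0037,0.1466,0,0.5,0],[-0.0037,0.1466,0,0.5,0],[-0.001,0.0733,0,0.25,0],[0,0,0,0,0]]'
python3 pan.py 1
```

```text
clock: 23.87
ee_pos: [570.2, 62.8, 106.7]
eef_rot: [[0.583, 0.813, 0.0], [0.813, -0.583, -0.0], [-0.0, 0.0, -1.0]]
force: [-0.0, 0.8, -0.8]
width: 10.3
gripper_force: 58.4
t 23.87 tcp [570.2  62.8 106.7] pan centre from grip [518.9  -8.7] ydir -35.6 tilt [ 0.0001 -0.0005] F [-0.   0.8 -0.8] T [ 0.03 -0.1   0.02] w 10.3 g 58.4
scene ball n36 [517.4 -10.2  61.4] rim [519.6  -9.5]
top ball n35 [518.8  -7.9  69.4] rim [518.6  -9.2]
```

```bash
python3 -m pendant '[[-0.001,0.0733,0,0.25,0],[-0.0037,0.1466,0,0.5,0],[-0.0037,0.1466,0,0.5,0],[-0.0037,0.1466,0,0.5,0],[-0.0037,0.1466,0,0.5,0],[-0.0037,0.1466,0,0.5,0],[-0.0037,0.1466,0,0.5,0],[-0.0037,0.1466,0,0.5,0],[-0.0037,0.1466,0,0.5,0],[-0.0037,0.1466,0,0.5,0],[-0.0037,0.1466,0,0.5,0],[-0.0037,0.1466,0,0.5,0]]'
python3 -m pendant '[[-0.0037,0.1466,0,0.5,0],[-0.0037,0.1466,0,0.5,0],[-0.0037,0.1466,0,0.5,0],[-0.0037,0.1466,0,0.5,0],[-0.0037,0.1466,0,0.5,0],[-0.0037,0.1466,0,0.5,0],[-0.0037,0.1466,0,0.5,0],[-0.0037,0.1466,0,0.5,0],[-0.0037,0.1466,0,0.5,0],[-0.001,0.0733,0,0.25,0],[0,0,0,0,0],[0,0,0,0,0]]'
python3 pan.py 1
```

```text
clock: 24.97
ee_pos: [600.7, 23.7, 106.8]
eef_rot: [[0.931, 0.364, -0.0], [0.364, -0.931, 0.0], [-0.0, -0.0, -1.0]]
force: [0.0, -1.1, -0.7]
width: 11.0
gripper_force: 58.4
clock: 25.97
ee_pos: [606.2, -17.1, 106.7]
eef_rot: [[0.995, -0.098, -0.0], [-0.098, -0.995, -0.0], [-0.0, 0.0, -1.0]]
force: [0.2, 0.1, -1.9]
width: 10.7
gripper_force: 58.4
t 25.97 tcp [606.2 -17.1 106.7] pan centre from grip [518.7  -8.4] ydir -95.6 tilt [-0.0002 -0.    ] F [ 0.2  0.1 -1.9] T [-0.14  0.01 -0.02] w 10.7 g 58.4
scene ball n39 [517.5 -10.7  60.9] rim [519.3  -9.9]
top ball n33 [517.5  -9.6  60. ] rim [518.2  -9.6]
```

```bash
python3 -m pendant '[[-0.001,0.0733,0,0.25,0],[-0.001,0.0587,0,0.2,0],[0,0,0,0,0],[0,0,0,0,0],[0,0,-0.05,0,0],[0,0,-0.05,0,0],[0,0,-0.05,0,0],[0,0,0,0,0],[0,0,0,0,0]]'
python3 pan.py 1
```

```text
clock: 26.82
ee_pos: [605.8, -21.1, 111.4]
eef_rot: [[0.99, -0.144, 0.0], [-0.144, -0.99, 0.0], [0.0, -0.0, -1.0]]
force: [1.0, -0.3, -1.0]
width: 10.7
gripper_force: 58.4
t 26.82 tcp [605.8 -21.1 111.4] pan centre from grip [518.8  -8.4] ydir -98.3 tilt [0.0002 0.0001] F [ 1.  -0.3 -1. ] T [-0.04 -0.09 -0.02] w 10.7 g 58.4
scene ball n39 [517.8 -10.2  64.7] rim [519.3  -9.9]
top ball n32 [517.9  -9.4  64.5] rim [518.7  -9.5]
```

```bash
python3 -m pendant '[[0,0,-0.07,0,0],[0,0,-0.13,0,0],[0,0,-0.15,0,0],[0,0,-0.15,0,0],[0,0,-0.17,0,0],[0,0,-0.17,0,0],[0,0,-0.17,0,0],[0,0,-0.17,0,0],[0,0,-0.15,0,0],[0,0,-0.12,0,0],[0,0,-0.07,0,0],[0,0,0,0,0]]'
python3 pan.py 1
```

```text
clock: 27.92
ee_pos: [606.0, -21.1, 157.4]
eef_rot: [[0.99, -0.144, 0.001], [-0.144, -0.99, 0.0], [0.0, -0.0, -1.0]]
force: [-0.1, 0.5, -1.7]
width: 10.8
gripper_force: 58.4
t 27.92 tcp [606.  -21.1 157.4] pan centre from grip [518.9  -8.5] ydir -98.3 tilt [0.0005 0.0001] F [-0.1  0.5 -1.7] T [-0.1  -0.13 -0.04] w 10.8 g 58.4
scene ball n42 [517.6 -10.9 111.2] rim [519.4  -9.9]
top ball n33 [517.9  -9.1 110.3] rim [517.7 -10.1]
```

```bash
python3 -m pendant '[[-0.009,-0.032,0,0,0],[-0.017,-0.064,0,0,0],[-0.026,-0.097,0,0,0],[-0.034,-0.129,0,0,0],[-0.043,-0.161,0,0,0],[-0.052,-0.193,0,0,0],[-0.06,-0.225,0,0,0],[-0.069,-0.258,0,0,0],[-0.077,-0.29,0,0,0],[-0.086,-0.322,0,0,0],[-0.086,-0.322,0,0,0],[-0.086,-0.322,0,0,0]]'
python3 -c "
from cell import *;print(sense()['q'])"
python3 -m pendant '[[-0.086,-0.322,0,0,0],[-0.086,-0.322,0,0,0],[-0.086,-0.322,0,0,0],[-0.086,-0.322,0,0,0],[-0.086,-0.322,0,0,0],[-0.086,-0.322,0,0,0],[-0.086,-0.322,0,0,0],[-0.086,-0.322,0,0,0],[-0.086,-0.322,0,0,0],[-0.086,-0.322,0,0,0],[-0.086,-0.322,0,0,0],[-0.086,-0.322,0,0,0]]'
python3 -m pendant '[[-0.086,-0.322,0,0,0],[-0.086,-0.322,0,0,0],[-0.086,-0.322,0,0,0],[-0.077,-0.29,0,0,0],[-0.069,-0.258,0,0,0],[-0.06,-0.225,0,0,0],[-0.052,-0.193,0,0,0],[-0.043,-0.161,0,0,0],[-0.034,-0.129,0,0,0],[-0.026,-0.097,0,0,0],[-0.017,-0.064,0,0,0],[-0.009,-0.032,0,0,0]]'
python3 -m pendant '[[0,0,0,0,0],[0,0,0,0,0],[0,0,0,0,0],[0,0,0,0,0]]'
python3 pan.py 1
python3 - <<'E'
from h import *
p=get_image("top");save(p,"top4.png");cv2.imwrite("pics/t4c.png",cv2.resize(p["image"][120:320,120:420,::-1],(800,533),interpolation=cv2.INTER_CUBIC))
E
```

```text
clock: 29.02
ee_pos: [596.9, 54.6, 156.9]
eef_rot: [[0.99, -0.143, -0.0], [-0.143, -0.99, 0.0], [-0.0, -0.0, -1.0]]
force: [-1.0, 0.4, -1.6]
width: 10.5
gripper_force: 58.4
[-0.83191369  0.64714219  0.87296753  1.93546503 -0.65047045  0.86799214
 -1.32896436]
clock: 30.02
ee_pos: [583.0, 173.5, 156.9]
eef_rot: [[0.99, -0.144, -0.0], [-0.144, -0.99, -0.0], [-0.0, 0.0, -1.0]]
force: [0.5, -0.2, -1.4]
width: 11.1
gripper_force: 58.4
clock: 31.02
ee_pos: [574.4, 247.1, 156.9]
eef_rot: [[0.99, -0.144, 0.0], [-0.144, -0.99, -0.0], [0.0, 0.0, -1.0]]
force: [0.1, -0.1, -2.2]
width: 11.0
gripper_force: 58.4
clock: 31.35
ee_pos: [574.4, 246.7, 156.9]
eef_rot: [[0.99, -0.144, -0.0], [-0.144, -0.99, -0.0], [0.0, 0.0, -1.0]]
force: [0.2, -0.4, -0.7]
width: 10.9
gripper_force: 58.4
t 31.35 tcp [574.4 246.7 156.9] pan centre from grip [487.3 259.4] ydir -98.3 tilt [-0.     -0.0001] F [ 0.2 -0.4 -0.7] T [-0.05 -0.13 -0.01] w 10.9 g 58.4
scene ball n41 [486.3 255.6 110.3] rim [487.9 257.6]
top ball n37 [486.5 256.6 108.6] rim [487.2 257.8]
```

View pics/t4c.png

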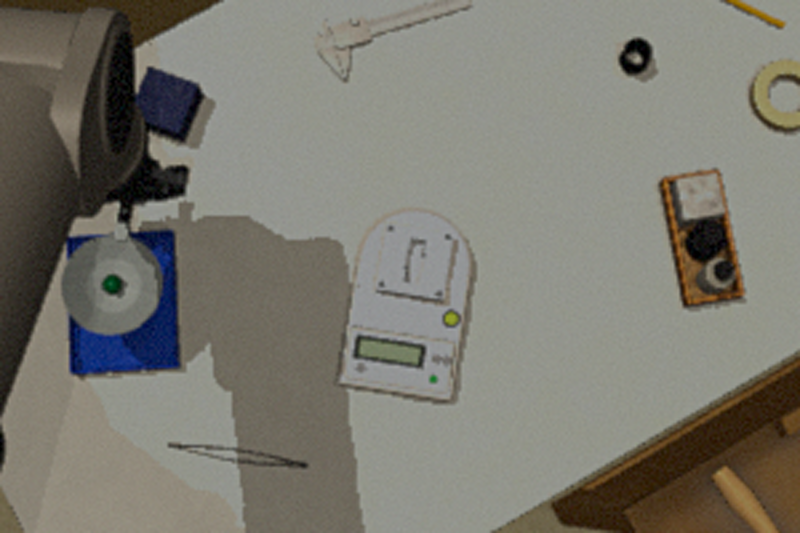

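The pan is held over the tray with the ball centred at crop (113,284). Allowing for parallax, it needs a final nudge of about 7 mm in +y.

```bash
python3 -m pendant '[[-0.003,-0.02,0,0,0],[-0.006,-0.04,0,0,0],[-0.009,-0.06,0,0,0],[-0.006,-0.06,0,0,0],[-0.003,-0.04,0,0,0],[0,-0.02,0,0,0],[0,0,0,0,0],[0,0,0,0,0],[0,0,0,0,0],[0,0,0,0,0],[0,0,0,0,0],[0,0,0,0,0]]'
python3 pan.py 1; python3 - <<'E'
from h import *
p=get_image("scene")
for n,z in(("blue_tray",0),("loupe",0),("ring_box",0),("caliper",0),("tweezers",0)):
    m=mark_of(n,p)[:1]; print(n,m and atz(p,m[0]["pixel"],z)[:2].round())
E
```

```text
clock: 32.5
ee_pos: [574.6, 254.2, 156.9]
eef_rot: [[0.99, -0.144, -0.0], [-0.144, -0.99, -0.0], [-0.0, 0.0, -1.0]]
force: [0.4, 0.3, -1.5]
width: 10.7
gripper_force: 58.4
t 32.5 tcp [574.6 254.2 156.9] pan centre from grip [487.5 266.8] ydir -98.3 tilt [-0. -0.] F [ 0.4  0.3 -1.5] T [ 0.01 -0.12 -0.04] w 10.7 g 58.4
scene ball n41 [487.  263.8 110. ] rim [488.3 265.1]
top ball n35 [486.5 264.7 108.7] rim [487.2 265.3]
blue_tray [490. 267.]
loupe [ 730. -219.]
ring_box [677. 235.]
caliper [751.  11.]
tweezers [348. 155.]
```

```bash
python3 -c "
from cell import *;print(finish_job())"
```

```text
the job is handed in; nothing more can be done
None
```

I handed the job in at about 33 s: both bottles stand upright in the box, and the unlocked pan is held level and still about 90 mm above the middle of the blue tray. The green ball is within about 2 mm of the pan's middle; the bystanders were not touched.

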